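# Close the bottle filter and hold it shut

## Robot

A 6-joint arm with a two-finger parallel gripper is mounted at the origin on the work surface. World frame = base frame: x ahead of the robot, y to its left, z up, the work surface at z = 0. Lengths are in m, angles in rad, forces in N, time in s.
With the tool pointing down it reaches from about 0.25 to 0.85 m from the base axis. Payload 12.5 kg.
Tool frame: the origin (TCP) lies midway between the tips of the shut fingers; the grasp point (between the pads) lies env.tcp_to_grasp behind it (env.tcp_to_grasp is the distance from the TCP to the grasp point, in m); z points along the fingers, y is the line along which they close (so a half turn about z gives the same grasp; the last joint's range is limited). The gripper opens to 93 mm and grips with 3 to 60 N. Pads are 15 mm wide; open, the fingers measure 128 mm over their backs; the gripper's body (75 mm by 188 mm) begins 65 mm behind the grasp point.
Start: joints at [1.193, 0.351, 1.652, -0, 1.139, -0.085], TCP at [0.159, 0.527, 0.219] pointing down, gripper open.
Joint ranges: [-2.75, 2.75], [-0.79, 2.1], [0.01, 2.65], [-1.57, 4.71], [0.07, 3.14], [-2.87, 2.87]. Speed limits (rad/s): [2.22, 2.22, 2.79, 3.14, 3.14, 3.14].

## Interface

Orientations are given as [roll, pitch, yaw] about the fixed x, y, z axes, in that order (R = Rz(yaw) Ry(pitch) Rx(roll)).
In Python, from rig import state, optics, job, env gives the robot as it stands.
- The arm moves only by the tool servo_tool, never from a script. Its argument "plan" is a list that holds one entry, the list of rows, each a list of 7 numbers: the shift along the tool's x, y, z as a fraction of full scale, then the turn, a rotation vector about the tool's x, y, z as a fraction of full scale, then the opening, from -1 (shut) to 1 (fully open). In form: [[[dx, dy, dz, wx, wy, wz, hand], ...]]. A call has 1 to 12 rows; each row shifts and turns the commanded pose from where the row before left it, along the tool's axes as they then stand; what a row does not reach is not made up. Full scale, the value 1, is 200 mm for a shift and 30 degrees for a turn. A row lasts 1/8 s, in which the tool goes at most 62.5 mm and 10.7 degrees, less where a joint would pass 70% of its speed; a pose out of reach is approached as far as the arm can. A call with a number of a shift or a turn outside -1 to 1 is refused whole. A call with a gripper value outside its range is refused whole. The fingers move at their own pace and stop on an object; "squeeze" is the grip in N (left out, the last holds). Time passes only in rows, so rows that do not move let the fingers close. It gives the time, the measured TCP pose, the force, the opening and the grip force at its end, in the units of the state.
- state(): the state, without advancing time (a new reading comes with each control period).
- optics.read_camera(name): name is "side" or "top"; returns (picture, depth): 420x560x3 uint8, blue, green, red; 420x560 float32, m along the optical axis (not along the pixel's ray), 0 where there is no reading.
- optics.camera_params(name): a dict with "K" (3x3 intrinsics, pixels), "cam_to_world" (4x4, takes a point from camera to world coordinates). Camera axes: x right, y down, z forward; pixel columns grow to the right and rows downward; lengths in m; the calibration is good to about 2 mm. A picture is of the moment at which its call begins. camera_params takes no time and is no camera call.
- job.close_job(): hands the job in; it is judged then, once.
The state is a dict: "time": time; "qpos": joint angles; "joint_vel": joint speeds; "joint_torque": joint torques, N m; "ee_pos": TCP position; "orientation": TCP orientation; "ft_force": force on the tool from outside, world axes, zero at the start; "torque": the same for the moment, N m; "finger_gap": finger opening in m; "gripper_force": force on a finger pad.
Only numpy, scipy, OpenCV 4.12 (cv2) and the standard library are available. Lean on these libraries where they do the work, as an engineer would, in place of code of your own. Each camera call takes 0.05 s, during which the arm holds its last target. There are 200 camera calls.

## Task

One of the three white filter covers with orange grips has lost the ear on one end: first drop that broken one into the small empty blue reject tub on the table in front of you (not the big wash tub with bottles). Then fit one of the two sound covers onto the two steel dowels of the filter base and press it down until the rubber gasket is squeezed and the cover is closed flush on the base; finish while still holding it pressed shut. Leave the spare cover where it lies and everything else on the table undisturbed.

Things in the scene. Friction and masses are not known exactly. Their poses are not given: they have to be found in the camera images.
- cover_a: A sound filter cover, flat on the table: white disc 68 mm across, 14 mm thick, an ear at each end of its x (124 mm over all, 32 mm wide), each with a 13 mm through hole at x = +46 / -46 mm. On top an orange grip rib 44 mm long (x), 22 mm wide (y), 14 to 50 mm above the underside: pinch it across y. Origin: centre of underside, z up. Same either way round. 120-210 g.
- cover_b: A second sound filter cover, identical to cover_a in every size, origin and axes; either may be used.
- cover_broken: broken filter cover: like the sound ones (same disc, same orange grip rib, same origin and axes, ear with hole at x = -46 mm) but the ear on its +x side has snapped off, leaving a stub to x = +38 mm. Lies flat on the table. It goes in the reject tub.
- reject_tub: fixed open blue plastic tub, 170 mm (x) by 190 mm (y), 65 mm tall, walls and floor 4 mm. Origin: centre of the underside, z up.
- base: fixed filter base: grey disc 68 mm across with two ears along its x, on a white board 170 by 90 mm. Two upright steel dowels, 10 mm in diameter, at x = +46 and -46 mm rise 22 mm above the flange face (to 67 mm above the table): straight for 16 mm, then tapering to a 4 mm tip. Origin: centre of the underside, on the table, z up.
- seat (a point): centre of the base's flange face, 45 mm above the table, axes as the base: a closed cover's origin lies here, its x along the base's x, either way round. The gasket stands 4 mm higher until pressed.
- gasket (a joint): how far the black rubber gasket (54 mm disc with a paper filter pad, in the middle of the base) is squeezed down: 0 = free, standing 4 mm above the flange face; 0.004 m = flush, cover closed. Springy: starts to yield at about 3 N, flush at about 11 N; a cover's own weight does not squeeze it.
- mug: blue ceramic mug, 80 mm wide, 90 mm tall; loose bystander, origin at the centre of its underside.
- jar: small amber glass jar with brass lid, 44 mm wide, 60 mm tall, near the covers; loose bystander, origin at the centre of its underside.
- brush: red-handled flat cleaning brush lying flat, 160 mm long, low, beyond the work; loose bystander, origin near the middle of its underside.
- soap: tall yellow soap jug, 96 mm wide, 220 mm tall; loose bystander, origin at the centre of its underside.
- spray: amber spray bottle with black head, 68 mm wide, 180 mm tall; loose bystander, origin at the centre of its underside.
- wine_bottle: green wine bottle, 74 mm wide, 240 mm tall; loose bystander, origin at the centre of its underside.
- cork: cork standing on end, 24 mm wide, 30 mm tall, near the mug; loose bystander, origin at the centre of its underside.
There are look-alikes about, which are no part of the job. What is shaped like the cover_broken but brown or pink is not meant.

How it is judged:
By the outcome, as a careful person would: the job done as asked, in the order asked, and still so for the second after the job is handed in, while the arm keeps its last pose, push and grip.
It also fails if it takes over 59 s, if anything falls off the work surface, if the arm or the gripper's body presses on something with over 40 N, if the wrist force passes 120 N, or if a joint passes its speed limit or range.

## Working session

There is one attempt and no reset: what is moved stays moved. The work goes in short steps, Python scripts to look and compute and a tool call to move; the robot and the scene stay as the last step left them, time stands still between calls to the robot, and variables do not carry over. Pictures are saved under pics/ and viewed, at most 10 in all, crops included, and the job is handed in when it is done.

Besides the shell and the picture viewer there is one more tool, called as name([rows], argument=value, ...), one row to a line, values as JSON. servo_tool: Moves the arm, as the interface text tells. Shift numbers are shares of 200 mm and turn numbers shares of 30 degrees, none past 1 either way. Its arguments: {"type":"object","properties":{"plan":{"type":"array","items":{"type":"array","items":{"type":"array","items":{"type":"number"}}}},"squeeze":{"type":"number"}},"required":["plan"]}

```bash
mkdir -p pics; python3 - <<'E'
from rig import state, optics, job, env
import cv2, numpy as np
for n in("top","side"):
    p,d=optics.read_camera(n); cv2.imwrite(f"pics/{n}0.png",p); np.save(f"pics/{n}0.npy",d)
    c=optics.camera_params(n); print(n,np.round(c["K"],1).tolist(),np.round(c["cam_to_world"],3).tolist())
s=state(); print(s["time"],s["ee_pos"],s["orientation"],s["finger_gap"],env.tcp_to_grasp)
E
```

```text
top [[475.7, 0.0, 276.3], [0.0, 475.7, 206.6], [0.0, 0.0, 1.0]] [[-0.016, -0.991, 0.132, 0.329], [-1.0, 0.016, -0.007, -0.039], [0.005, -0.132, -0.991, 1.62], [0.0, 0.0, 0.0, 1.0]]
side [[419.3, 0.0, 276.1], [0.0, 419.3, 210.9], [0.0, 0.0, 1.0]] [[0.817, -0.323, 0.477, -0.061], [-0.575, -0.491, 0.654, -0.865], [0.023, -0.809, -0.587, 0.79], [0.0, 0.0, 0.0, 1.0]]
0.1 [0.15860343 0.5263269  0.21814694] [-3.14055785e+00 -8.93556460e-05  2.84880362e+00] 0.09306524648307757 0.0188
```

View pics/top0.png

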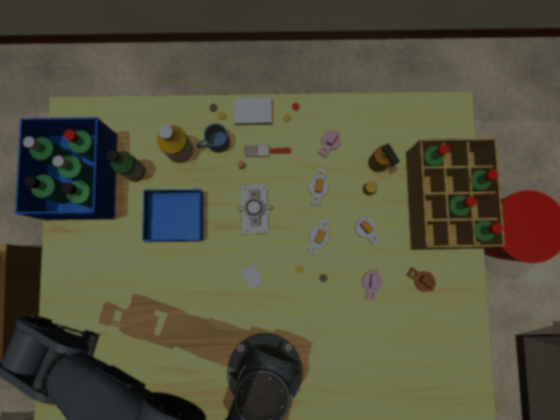

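View pics/side0.png

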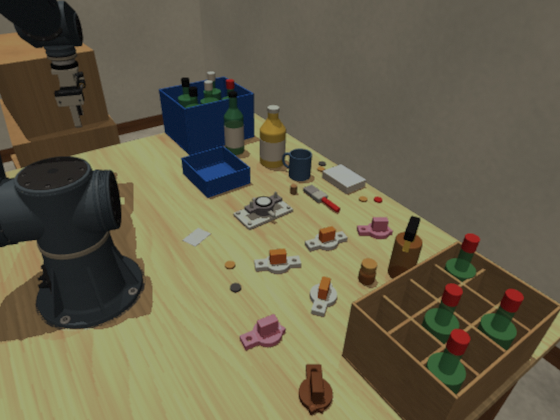

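The top view shows sound covers at (318,186) and (320,237). The broken one is at (367,229), with its only ear toward the lower right. The base is at (254,208), the reject tub at (173,215) and the jar at (370,187). The side view agrees: the broken cover is at (323,292).

```bash
cat > h.py <<'E'
import cv2, numpy as np
from rig import optics
def cast(n,uv,z):
    c=optics.camera_params(n); K=np.array(c["K"]);T=np.array(c["cam_to_world"])
    uv=np.atleast_2d(np.asarray(uv,float)); r=np.c_[(uv-K[:2,2])/K[0,0],np.ones(len(uv))]@T[:3,:3].T
    return T[:3,3]+r*((z-T[2,3])/r[:,2])[:,None]
def orange(p):
    h=cv2.cvtColor(p,cv2.COLOR_BGR2HSV); return cv2.inRange(h,(8,170,120),(20,255,255))
E
python3 - <<'E'
from h import *
for n in("top","side"):
    p=cv2.imread(f"pics/{n}0.png"); k,l,st,ce=cv2.connectedComponentsWithStats(orange(p))
    for i in range(1,k):
        if 25<st[i,4]<400:
            ys,xs=np.where(l==i); w=cast(n,np.c_[xs,ys],.05 if n=="top" else .036); m=w.mean(0)
            _,v=np.linalg.eigh(np.cov((w-m)[:,:2].T)); print(n,ce[i].round(1),st[i,4],m.round(3),np.degrees(np.arctan2(v[1,1],v[0,1])).round(1))
# white cover masks in top
p=cv2.imread("pics/top0.png");h=cv2.cvtColor(p,cv2.COLOR_BGR2HSV)
W=cv2.inRange(h,(0,0,110),(180,75,255)); k,l,st,ce=cv2.connectedComponentsWithStats(W)
for i in range(1,k):
    if st[i,4]>60 and 120<ce[i][1]<290 and 200<ce[i][0]<410:
        ys,xs=np.where(l==i); w=cast("top",np.c_[xs,ys],.014);m=w.mean(0)
        _,v=np.linalg.eigh(np.cov((w-m)[:,:2].T)); print("white",ce[i].round(1),st[i,4],m.round(3),np.degrees(np.arctan2(v[1,1],v[0,1])).round(1), [round(float(q),3) for q in (cv2.minAreaRect((w[:,:2]*1000).astype(np.float32))[1])])
# tub
b=cv2.inRange(h,(100,120,60),(130,255,255)); k,l,st,ce=cv2.connectedComponentsWithStats(b)
for i in range(1,k):
    if st[i,4]>1500 and ce[i][0]>140:
        ys,xs=np.where(l==i); print("tub",st[i], cv2.minAreaRect((cast("top",np.c_[xs,ys],.065)[:,:2]*1000).astype(np.float32)))
a=cv2.resize(p[165:255,225:400],None,fx=4.5,fy=4.5,interpolation=cv2.INTER_CUBIC); 
s=cv2.imread("pics/side0.png");s=cv2.resize(s[180:240,225:305],None,fx=8,fy=3.2*1.0,interpolation=cv2.INTER_CUBIC)
s=cv2.resize(cv2.imread("pics/side0.png")[180:235,200:310],None,fx=3.3,fy=3.3,interpolation=cv2.INTER_CUBIC)
o=np.zeros((595,800,3),np.uint8); o[:a.shape[0],:a.shape[1]]=a; o[410:410+s.shape[0],:s.shape[1]]=s[:185]; cv2.imwrite("pics/z.png",o)
E
```

```text
side [327.2 230. ] 63 [ 0.621 -0.184  0.036] 167.9
side [277.3 252.2] 81 [ 0.445 -0.183  0.036] 152.4
side [324.4 283.6] 106 [ 0.475 -0.343  0.036] -141.7
white [331.6 135.8] 190 [ 0.788 -0.246  0.014] 73.6 [64.711, 73.507]
white [263.1 148.9] 98 [ 0.745 -0.007  0.014] 173.0 [31.143, 39.103]
white [322.5 147.9] 62 [ 0.745 -0.213  0.014] 70.5 [41.581, 32.007]
white [317.2 184.9] 301 [ 0.615 -0.191  0.014] 168.4 [72.046, 121.89]
white [252.  191.4] 315 [0.596 0.033 0.014] 107.2 [70.858, 100.376]
white [253.5 206.7] 83 [0.543 0.028 0.014] 143.1 [30.65, 30.975]
white [252.7 224.7] 326 [0.482 0.032 0.014] 88.2 [76.542, 95.787]
white [368.7 229.3] 268 [ 0.46  -0.361  0.014] -146.0 [105.299, 67.75]
white [301.4 256.6] 2016 [ 0.372 -0.132  0.014] 100.4 [190.96, 574.906]
white [374.1 284.6] 283 [ 0.275 -0.371  0.014] 165.3 [97.974, 63.857]
tub [ 144  190   57   51 2509] ((513.7495727539062, 291.732177734375), (182.63168334960938, 165.40159606933594), 89.10789489746094)
```

View pics/z.png

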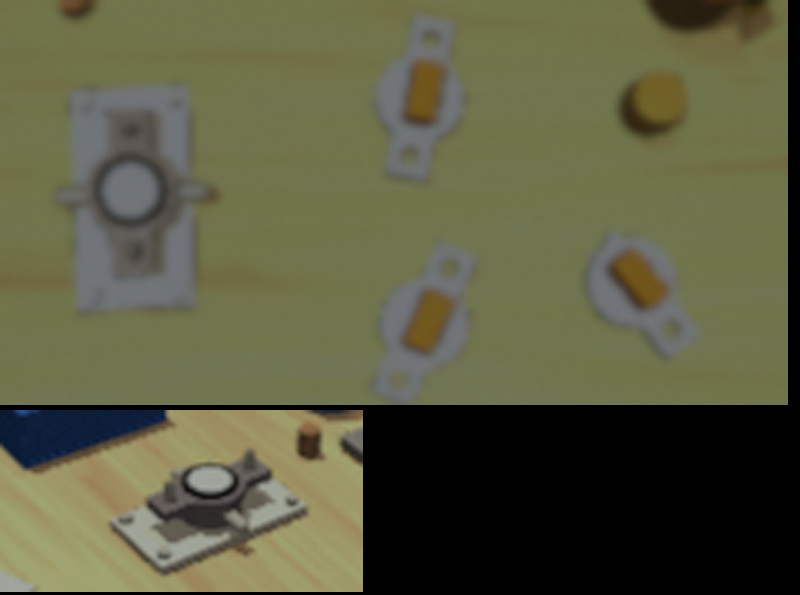

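The zoom shows the base dowels at about (254.1,193.7) and (255.4,220.8) in full-frame pixels. The tub and covers are clear; only the broken cover lacks an ear, at its upper left.

```bash
python3 - <<'E'
from h import *
from rig import state
p=cv2.imread("pics/top0.png");h=cv2.cvtColor(p,cv2.COLOR_BGR2HSV)
def comp(n,uv,m,z,tag):
    k,l,st,ce=cv2.connectedComponentsWithStats(m); i=l[uv[1],uv[0]]
    ys,xs=np.where(l==i)
    w=cast(n,np.c_[xs,ys],z);c=w.mean(0);_,v=np.linalg.eigh(np.cov((w-c)[:,:2].T))
    print(tag,st[i,4],ce[i].round(1),c.round(4),np.degrees(np.arctan2(v[1,1],v[0,1])).round(1))
O=cv2.inRange(h,(8,190,60),(24,255,255)); W=cv2.inRange(h,(0,0,95),(180,85,255))
for t,uv in dict(A=(319,186),B=(320,237),X=(367,228)).items():
    comp("top",uv,O,.05,t+" rib"); comp("top",uv,cv2.morphologyEx(W|O,cv2.MORPH_CLOSE,np.ones((3,3))),.014,t+" all")
print("dowels",cast("top",[[(131.5/4.5)+224.5,129.5/4.5+164.5],[137.5/4.5+224.5,251.5/4.5+164.5]],.065).round(4))
print("pad",cast("top",[[130.5/4.5+224.5,190.5/4.5+164.5]],.049).round(4))
b=cv2.inRange(h,(18,20,90),(40,130,255))
g=cv2.inRange(h,(0,0,0),(180,115,255))[178:240,235:272]; 
ys,xs=np.where(g); pts=np.c_[xs+235,ys+178]; w=cast("top",pts,.01)[:,:2]; print("board",cv2.minAreaRect((w*1000).astype(np.float32)))
print(h[195,245],h[180,232],h[207,254],h[228,319],h[237,320],h[230,330])
s=state();print(s["qpos"].round(3))
E
```

```text
A rib 31 [318.6 185.5] [ 0.6066 -0.1923  0.05  ] 169.9
A all 30482 [331.6 281.3] [ 0.2904 -0.2273  0.014 ] 78.5
B rib 14 [320.4 235.1] [ 0.4405 -0.1933  0.05  ] 158.7
B all 30482 [331.6 281.3] [ 0.2904 -0.2273  0.014 ] 78.5
X rib 39 [366.5 227.1] [ 0.4644 -0.3471  0.05  ] -143.4
X all 30482 [331.6 281.3] [ 0.2904 -0.2273  0.014 ] 78.5
dowels [[0.5813 0.0248 0.065 ]
 [0.4911 0.0213 0.065 ]]
pad [[0.5382 0.0266 0.049 ]]
board ((538.5604858398438, 30.518142700195312), (123.83761596679688, 209.93295288085938), 89.14813232421875)
[103  19 121] [ 31  96 114] [103  15 120] [ 90   5 110] [ 21 192 113] [ 33  81 117]
[ 1.193  0.351  1.652  0.     1.139 -0.085]
```

```bash
python3 - <<'E'
from h import *
p=cv2.imread("pics/top0.png");h=cv2.cvtColor(p,cv2.COLOR_BGR2HSV)
d=np.load("pics/top0.npy")
O=cv2.inRange(h,(5,140,50),(28,255,255)); W=cv2.inRange(h,(0,0,80),(180,60,255))
def st(tag,m,z,x0,y0):
    k,l,s,_=cv2.connectedComponentsWithStats(m); i=1+np.argmax(s[1:,4]); ys,xs=np.where(l==i)
    w=cast("top",np.c_[xs+x0,ys+y0],z)[:,:2];c=w.mean(0);_,v=np.linalg.eigh(np.cov((w-c).T))
    r=cv2.minAreaRect((w*1000).astype(np.float32))
    print(tag,len(xs),c.round(4),np.degrees(np.arctan2(v[1,1],v[0,1])).round(1),np.round(r[0],1),np.round(r[1],1),round(r[2],1))
for t,(u,v) in dict(A=(318,186),B=(320,237),X=(367,229)).items():
    sl=np.s_[v-20:v+21,u-20:u+21]
    st(t+" rib",O[sl],.05,u-20,v-20); st(t+" all",(W|O)[sl],.014,u-20,v-20)
z=lambda q:cast("top",[[(x+.5)/4.5+224.5,(y+.5)/4.5+164.5] for x,y in q],.014).round(4)
for t,q in dict(A=[(430,38),(409,155)],B=[(450,268),(400,379)],X=[(672,329)]).items(): print(t,z(q).tolist(),z(q).mean(0))
m=cv2.inRange(h,(0,0,80),(180,60,255))[175:242,232:276]; st("board",m,.012,232,175)
P=h[198:217,245:264]; st("pad",cv2.inRange(P,(0,0,100),(180,60,255)),.049,245,198)
E
```

```text
A rib 68 [ 0.6087 -0.1928] 168.4 [ 608.3 -192.7] [18.2 42. ] 79.0
A all 483 [ 0.6096 -0.1927] 168.6 [ 610.  -193.6] [ 68.6 128.7] 88.6
B rib 67 [ 0.4377 -0.1914] 154.5 [ 437.3 -191.3] [17.7 40.1] 65.3
B all 518 [ 0.4373 -0.191 ] 153.9 [ 438.4 -191.9] [ 69.5 128.2] 81.4
X rib 71 [ 0.4658 -0.3464] -144.0 [ 465.8 -346.6] [37.9 19.9] 36.8
X all 432 [ 0.4595 -0.3539] -142.8 [ 460.1 -359. ] [103.7  70.6] 56.2
A [[0.6564, -0.2023, 0.014], [0.5663, -0.1838, 0.014]] [ 0.61135 -0.19305  0.014  ]
B [[0.4798, -0.2123, 0.014], [0.397, -0.1724, 0.014]] [ 0.4384  -0.19235  0.014  ]
X [[0.4312, -0.3777, 0.014]] [ 0.4312 -0.3777  0.014 ]
board 1173 [0.5364 0.0264] -178.9 [538.  28.] [173.3 112.8] 2.3
pad 103 [0.5378 0.0267] 99.4 [537.7  26.6] [36.7 33.6] 89.1
```

```bash
cat > go.py <<'E'
# python3 go.py x y z yawdeg n hand : rows from the present pose
import sys,json; import numpy as np
from scipy.spatial.transform import Rotation as R
from rig import state
def go(x,y,z,yaw,n,hand):
    s=state(); p0=np.array(s["ee_pos"]); r0=R.from_euler("xyz",s["orientation"]); r1=R.from_euler("xyz",[np.pi,0,np.radians(yaw)])
    n=int(n); w=(r0.inv()*r1).as_rotvec()/n; d=(np.array([x,y,z])-p0)/n; out=[]; r=r0
    for i in range(n):
        out.append([*np.round(r.inv().apply(d)/.2,3),*np.round(np.degrees(w)/30,3),hand]); r=r*R.from_rotvec(w)
    print("mm/row",np.linalg.norm(d)*1000,"deg/row",np.degrees(np.linalg.norm(w))); print(json.dumps([[[float(v) for v in o] for o in out]]))
if __name__=="__main__": go(*map(float,sys.argv[1:]))
E
python3 go.py .32 .05 .2 99 11 1
```

```text
mm/row 45.75044367642671 deg/row 5.8385864842823105
[[[-0.133, -0.186, 0.008, -0.0, 0.0, 0.195, 1.0], [-0.151, -0.172, 0.008, -0.0, 0.0, 0.195, 1.0], [-0.168, -0.155, 0.008, -0.0, 0.0, 0.195, 1.0], [-0.183, -0.138, 0.008, -0.0, 0.0, 0.195, 1.0], [-0.196, -0.118, 0.008, -0.0, 0.0, 0.195, 1.0], [-0.207, -0.098, 0.008, -0.0, 0.0, 0.195, 1.0], [-0.216, -0.076, 0.008, -0.0, 0.0, 0.195, 1.0], [-0.222, -0.054, 0.008, -0.0, 0.0, 0.195, 1.0], [-0.226, -0.031, 0.008, -0.0, 0.0, 0.195, 1.0], [-0.228, -0.008, 0.008, -0.0, 0.0, 0.195, 1.0], [-0.228, 0.015, 0.008, -0.0, 0.0, 0.195, 1.0]]]
```

servo_tool([
  [[-0.13,-0.19,0.01,0,0,0.2,1],[-0.15,-0.17,0.01,0,0,0.2,1],[-0.17,-0.16,0.01,0,0,0.2,1],[-0.18,-0.14,0.01,0,0,0.2,1],[-0.2,-0.12,0.01,0,0,0.2,1],[-0.21,-0.1,0.01,0,0,0.2,1],[-0.22,-0.08,0.01,0,0,0.2,1],[-0.22,-0.05,0.01,0,0,0.2,1],[-0.23,-0.03,0.01,0,0,0.2,1],[-0.23,-0.01,0.01,0,0,0.2,1],[-0.23,0.02,0.01,0,0,0.2,1]],
])

```text
time: 1.48
ee_pos: [0.314, 0.042, 0.1966]
orientation: [3.141, -0.0, 1.693]
ft_force: [-0.1, 0.6, 0.3]
finger_gap: 0.0932
gripper_force: 0.0
```

```bash
python3 go.py .466 -.3465 .1 36.3 10 1
```

```text
mm/row 42.824974626877044 deg/row 6.072319860403883
[[[-0.202, 0.052, 0.048, 0.0, -0.0, 0.202, 1.0], [-0.196, 0.073, 0.048, 0.0, -0.0, 0.202, 1.0], [-0.187, 0.093, 0.048, 0.0, -0.0, 0.202, 1.0], [-0.176, 0.112, 0.048, 0.0, -0.0, 0.202, 1.0], [-0.163, 0.13, 0.048, 0.0, -0.0, 0.202, 1.0], [-0.148, 0.147, 0.048, 0.0, -0.0, 0.202, 1.0], [-0.132, 0.162, 0.048, 0.0, -0.0, 0.202, 1.0], [-0.114, 0.175, 0.048, 0.0, -0.0, 0.202, 1.0], [-0.095, 0.186, 0.048, 0.0, -0.0, 0.202, 1.0], [-0.075, 0.195, 0.048, 0.0, -0.0, 0.202, 1.0]]]
```

servo_tool([
  [[-0.2,0.05,0.05,0,0,0.2,1],[-0.2,0.07,0.05,0,0,0.2,1],[-0.19,0.09,0.05,0,0,0.2,1],[-0.18,0.11,0.05,0,0,0.2,1],[-0.16,0.13,0.05,0,0,0.2,1],[-0.15,0.15,0.05,0,0,0.2,1],[-0.13,0.16,0.05,0,0,0.2,1],[-0.11,0.175,0.05,0,0,0.2,1],[-0.095,0.186,0.05,0,0,0.2,1],[-0.075,0.195,0.05,0,0,0.2,1],[0,0,0,0,0,0,1]],
])

```text
time: 2.85
ee_pos: [0.4684, -0.346, 0.0954]
orientation: [-3.141, 0.0, 0.647]
ft_force: [-0.7, -0.2, 0.1]
finger_gap: 0.093
gripper_force: 0.0
```

```bash
python3 go.py .466 -.3465 .021 36.3 3 1
```

```text
mm/row 24.82068579489969 deg/row 0.2609789516644192
[[[-0.004, -0.002, 0.124, -0.001, 0.0, 0.009, 1.0], [-0.004, -0.002, 0.124, -0.001, 0.0, 0.009, 1.0], [-0.004, -0.002, 0.124, -0.001, 0.0, 0.009, 1.0]]]
```

Descend, close, lift.

servo_tool([
  [[-0.004,-0.002,0.124,0,0,0.009,1],[-0.004,-0.002,0.124,0,0,0.009,1],[-0.004,-0.002,0.12,0,0,0.009,1],[0,0,0,0,0,0,1],[0,0,0,0,0,0,-0.8],[0,0,0,0,0,0,-0.8],[0,0,0,0,0,0,-0.8],[0,0,0,0,0,0,-0.8],[0,0,0,0,0,0,-0.8]],
], squeeze=25)

```text
time: 3.98
ee_pos: [0.4657, -0.3449, 0.0231]
orientation: [3.142, -0.0, 0.636]
ft_force: [0.6, -0.1, -0.5]
finger_gap: 0.0469
gripper_force: 0.0
```

```bash
python3 - <<'E'
from rig import state
s=state();print(s["finger_gap"],s["gripper_force"],s["qpos"].round(2))
E
python3 go.py .49 -.04 .19 70 8 -.8
```

```text
0.04690886806850876 0.0 [-0.72  0.67  1.7  -0.    0.77  0.22]
mm/row 43.557527541427795 deg/row 4.197856750784505
[[[0.125, -0.144, -0.104, 0.0, 0.0, -0.14, -0.8], [0.136, -0.135, -0.104, 0.0, 0.0, -0.14, -0.8], [0.145, -0.125, -0.104, 0.0, 0.0, -0.14, -0.8], [0.154, -0.114, -0.104, 0.0, 0.0, -0.14, -0.8], [0.162, -0.102, -0.104, 0.0, 0.0, -0.14, -0.8], [0.169, -0.09, -0.104, 0.0, 0.0, -0.14, -0.8], [0.175, -0.077, -0.104, 0.0, 0.0, -0.14, -0.8], [0.18, -0.064, -0.104, 0.0, 0.0, -0.14, -0.8]]]
```

Fingers close at about 75 mm/s, so a bit longer.

servo_tool([
  [[0,0,0,0,0,0,-0.8],[0,0,0,0,0,0,-0.8],[0,0,0,0,0,0,-0.8],[0,0,0,0,0,0,-0.8],[0,0,-0.1,0,0,0,-0.8],[0,0,-0.2,0,0,0,-0.8],[0,0,-0.2,0,0,0,-0.8],[0,0,-0.2,0,0,0,-0.8],[0,0,-0.15,0,0,0,-0.8],[0,0,0,0,0,0,-0.8]],
])

```text
time: 5.22
ee_pos: [0.4664, -0.3455, 0.1961]
orientation: [3.137, -0.001, 0.636]
ft_force: [0.6, 0.5, -1.4]
finger_gap: 0.0218
gripper_force: 25.0
```

```bash
python3 go.py .512 .29 .19 126 12 -.8
```

```text
mm/row 53.09844707515129 deg/row 7.465341216491785
[[[0.172, -0.202, 0.002, 0.001, 0.0, -0.249, -0.8], [0.197, -0.178, 0.002, 0.001, 0.0, -0.249, -0.8], [0.219, -0.151, 0.002, 0.001, 0.0, -0.249, -0.8], [0.236, -0.121, 0.002, 0.001, 0.0, -0.249, -0.8], [0.25, -0.089, 0.002, 0.001, 0.0, -0.249, -0.8], [0.26, -0.056, 0.002, 0.001, 0.0, -0.249, -0.8], [0.265, -0.022, 0.002, 0.001, 0.0, -0.249, -0.8], [0.265, 0.013, 0.002, 0.001, 0.0, -0.249, -0.8], [0.261, 0.047, 0.002, 0.001, 0.0, -0.249, -0.8], [0.253, 0.081, 0.003, 0.001, 0.0, -0.249, -0.8], [0.24, 0.113, 0.003, 0.001, 0.0, -0.249, -0.8], [0.224, 0.143, 0.003, 0.001, 0.0, -0.249, -0.8]]]
```

servo_tool([
  [[0.172,-0.202,0,0,0,-0.25,-0.8],[0.197,-0.178,0,0,0,-0.25,-0.8],[0.219,-0.151,0,0,0,-0.25,-0.8],[0.236,-0.121,0,0,0,-0.25,-0.8],[0.25,-0.089,0,0,0,-0.25,-0.8],[0.26,-0.056,0,0,0,-0.25,-0.8],[0.265,-0.022,0,0,0,-0.25,-0.8],[0.265,0.013,0,0,0,-0.25,-0.8],[0.261,0.047,0,0,0,-0.25,-0.8],[0.253,0.081,0,0,0,-0.25,-0.8],[0.24,0.113,0,0,0,-0.25,-0.8],[0.224,0.143,0,0,0,-0.25,-0.8]],
])

```text
time: 6.72
ee_pos: [0.5082, 0.2924, 0.1919]
orientation: [-3.14, -0.0, 2.211]
ft_force: [1.1, -0.2, -1.2]
finger_gap: 0.0221
gripper_force: 25.0
```

```bash
python3 go.py .512 .29 .035 126 5 -.8
```

```text
mm/row 31.40208194997355 deg/row 0.13523255723289665
[[[-0.004, 0.002, 0.157, -0.001, -0.0, 0.004, -0.8], [-0.004, 0.002, 0.157, -0.001, -0.0, 0.004, -0.8], [-0.004, 0.002, 0.157, -0.001, -0.0, 0.004, -0.8], [-0.004, 0.002, 0.157, -0.001, -0.0, 0.004, -0.8], [-0.004, 0.002, 0.157, -0.001, -0.0, 0.004, -0.8]]]
```

servo_tool([
  [[0,0,0.16,0,0,0,-0.8],[0,0,0.16,0,0,0,-0.8],[0,0,0.16,0,0,0,-0.8],[0,0,0.16,0,0,0,-0.8],[0,0,0.16,0,0,0,-0.8],[0,0,0,0,0,0,-0.8],[0,0,0,0,0,0,0.1],[0,0,0,0,0,0,0.1],[0,0,0,0,0,0,0.1],[0,0,-0.15,0,0,0,0.1],[0,0,-0.3,0,0,0,0.1],[0,0,-0.3,0,0,0,0.1]],
])

```text
time: 8.22
ee_pos: [0.5087, 0.2908, 0.1852]
orientation: [3.141, 0.0, 2.206]
ft_force: [-0.1, 0.6, -1.1]
finger_gap: 0.0509
gripper_force: 0.0
```

```bash
python3 go.py .438 -.1915 .11 154.2 12 .3
```

```text
mm/row 41.0982816888251 deg/row 2.316005914738285
[[[-0.144, -0.143, 0.031, 0.0, 0.0, -0.077, 0.3], [-0.138, -0.149, 0.031, 0.0, 0.0, -0.077, 0.3], [-0.132, -0.154, 0.031, 0.0, 0.0, -0.077, 0.3], [-0.126, -0.159, 0.031, 0.0, 0.0, -0.077, 0.3], [-0.119, -0.164, 0.031, 0.0, 0.0, -0.077, 0.3], [-0.113, -0.169, 0.031, 0.0, 0.0, -0.077, 0.3], [-0.106, -0.173, 0.031, 0.0, 0.0, -0.077, 0.3], [-0.099, -0.178, 0.031, 0.0, 0.0, -0.077, 0.3], [-0.091, -0.181, 0.031, 0.0, 0.0, -0.077, 0.3], [-0.084, -0.185, 0.031, 0.0, 0.0, -0.077, 0.3], [-0.076, -0.188, 0.031, 0.0, 0.0, -0.077, 0.3], [-0.069, -0.191, 0.031, 0.0, 0.0, -0.077, 0.3]]]
```

servo_tool([
  [[-0.144,-0.143,0.03,0,0,-0.077,0.3],[-0.138,-0.149,0.03,0,0,-0.077,0.3],[-0.132,-0.154,0.03,0,0,-0.077,0.3],[-0.126,-0.159,0.03,0,0,-0.077,0.3],[-0.12,-0.164,0.03,0,0,-0.077,0.3],[-0.113,-0.169,0.03,0,0,-0.077,0.3],[-0.106,-0.173,0.03,0,0,-0.077,0.3],[-0.1,-0.178,0.03,0,0,-0.077,0.3],[-0.09,-0.181,0.03,0,0,-0.077,0.3],[-0.084,-0.185,0.03,0,0,-0.077,0.3],[-0.076,-0.188,0.03,0,0,-0.077,0.3],[-0.069,-0.191,0.03,0,0,-0.077,0.3]],
])

```text
time: 9.72
ee_pos: [0.4381, -0.1927, 0.1114]
orientation: [-3.142, 0.001, 2.691]
ft_force: [-0.3, 0.1, 0.4]
finger_gap: 0.0607
gripper_force: 0.0
```

```bash
python3 go.py .438 -.1915 .021 154.2 4 .3; python3 - <<'E'
from h import *
p,_=optics.read_camera("top"); q,_=optics.read_camera("side")
a=cv2.resize(p[120:300,130:430],None,fx=2.6,fy=2.6,interpolation=cv2.INTER_CUBIC);cv2.imwrite("pics/t2.png",a);cv2.imwrite("pics/tfull2.png",p);cv2.imwrite("pics/s2.png",q)
E
```

```text
mm/row 22.61168760766019 deg/row 0.015568982500598943
[[[0.001, 0.001, 0.113, -0.0, 0.001, 0.0, 0.3], [0.001, 0.001, 0.113, -0.0, 0.001, 0.0, 0.3], [0.001, 0.001, 0.113, -0.0, 0.001, 0.0, 0.3], [0.001, 0.001, 0.113, -0.0, 0.001, 0.0, 0.3]]]
```

View pics/t2.png

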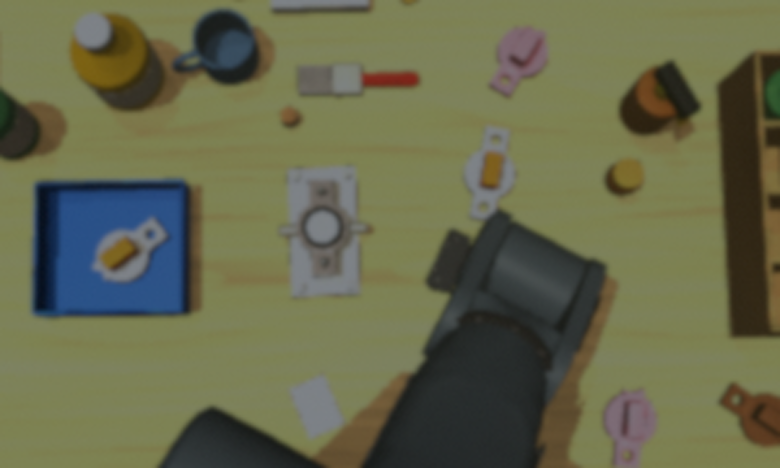

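The broken cover lies flat in the reject tub, at crop (125,250), which is about (178,216) in the full frame. Next I grasp cover B.

servo_tool([
  [[0,0.002,0.113,0,0,0,0.3],[0,0.002,0.113,0,0,0,0.3],[0,0,0.113,0,0,0,0.3],[0,0,0.11,0,0,0,0.3],[0,0,0,0,0,0,-0.8],[0,0,0,0,0,0,-0.8],[0,0,0,0,0,0,-0.8],[0,0,0,0,0,0,-0.8],[0,0,0,0,0,0,-0.8],[0,0,0,0,0,0,-0.8]],
], squeeze=40)

```text
time: 11.08
ee_pos: [0.4389, -0.1906, 0.0217]
orientation: [3.142, 0.001, 2.69]
ft_force: [-0.2, 0.7, 7.3]
finger_gap: 0.0216
gripper_force: 40.0
```

servo_tool([
  [[0,0,0,0,0,0,-0.8],[0,0,0,0,0,0,-0.8]],
])

```text
time: 11.32
ee_pos: [0.4389, -0.1906, 0.0217]
orientation: [3.142, 0.001, 2.69]
ft_force: [-1.1, 1.2, 7.2]
finger_gap: 0.0217
gripper_force: 40.0
```

servo_tool([
  [[0,0,-0.1,0,0,0,-0.8],[0,0,-0.2,0,0,0,-0.8],[0,0,-0.2,0,0,0,-0.8],[0,0,-0.05,0,0,0,-0.8],[0,0,0,0,0,0,-0.8]],
])

```text
time: 11.95
ee_pos: [0.4385, -0.1905, 0.1309]
orientation: [-3.142, 0.0, 2.69]
ft_force: [-0.3, -0.1, -1.5]
finger_gap: 0.0221
gripper_force: 40.0
```

```bash
python3 go.py .537 .025 .13 181.8 10 -.8
```

```text
mm/row 23.69297202062062 deg/row 2.7667318636900635
[[[0.003, 0.118, 0.0, -0.0, 0.0, -0.092, -0.8], [-0.003, 0.118, 0.0, -0.0, 0.0, -0.092, -0.8], [-0.009, 0.118, 0.0, -0.0, 0.0, -0.092, -0.8], [-0.014, 0.118, 0.0, -0.0, 0.0, -0.092, -0.8], [-0.02, 0.117, 0.0, -0.0, 0.0, -0.092, -0.8], [-0.026, 0.116, 0.0, -0.0, 0.0, -0.092, -0.8], [-0.031, 0.114, 0.0, -0.0, 0.0, -0.092, -0.8], [-0.037, 0.113, 0.0, -0.0, 0.0, -0.092, -0.8], [-0.042, 0.111, 0.0, -0.0, 0.0, -0.092, -0.8], [-0.047, 0.109, 0.0, -0.0, 0.0, -0.092, -0.8]]]
```

servo_tool([
  [[0,0.118,0,0,0,-0.092,-0.8],[0,0.118,0,0,0,-0.092,-0.8],[-0.01,0.118,0,0,0,-0.092,-0.8],[-0.015,0.118,0,0,0,-0.092,-0.8],[-0.02,0.117,0,0,0,-0.092,-0.8],[-0.026,0.116,0,0,0,-0.092,-0.8],[-0.031,0.114,0,0,0,-0.092,-0.8],[-0.037,0.113,0,0,0,-0.092,-0.8],[-0.042,0.111,0,0,0,-0.092,-0.8],[-0.047,0.109,0,0,0,-0.092,-0.8],[0,0,0,0,0,0,-0.8]],
])

```text
time: 13.32
ee_pos: [0.5368, 0.0259, 0.1293]
orientation: [3.141, -0.003, -3.11]
ft_force: [-0.4, -0.8, -2.0]
finger_gap: 0.0219
gripper_force: 40.0
```

```bash
python3 go.py .537 .025 .095 181.8 2 -.8; python3 - <<'E'
from h import *
p,_=optics.read_camera("top"); q,_=optics.read_camera("side"); cv2.imwrite("pics/tfull3.png",p);cv2.imwrite("pics/sfull3.png",q)
b=cv2.imread("pics/side0.png")
a=cv2.resize(q[130:250,200:333],None,fx=3,fy=3,interpolation=cv2.INTER_CUBIC)
c=cv2.resize(p[170:250,215:298],None,fx=4.5,fy=4.5,interpolation=cv2.INTER_CUBIC)
o=np.zeros((360,780,3),np.uint8);o[:360,:a.shape[1]]=a;o[:c.shape[0],a.shape[1]:a.shape[1]+c.shape[1]]=c
cv2.imwrite("pics/h3.png",o)
E
```

```text
mm/row 17.156770473570656 deg/row 0.0817801446440437
[[[-0.001, -0.002, 0.086, 0.0, -0.003, 0.0, -0.8], [-0.0, -0.002, 0.086, 0.0, -0.003, 0.0, -0.8]]]
```

View pics/h3.png

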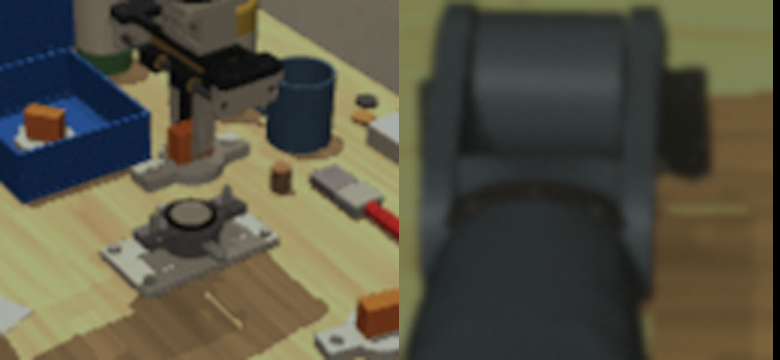

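The side view shows the cover held level above the base, ears at crop (150,178) and (232,150). Both are in line with the dowels below, at crop (168,205) and (227,190). I'll lower it while watching the force.

servo_tool([
  [[0,-0.004,0.086,0,0,0,-0.8],[0,0,0.086,0,0,0,-0.8],[0,0,0.025,0,0,0,-0.8],[0,0,0.025,0,0,0,-0.8],[0,0,0,0,0,0,-0.8]],
])

```text
time: 14.05
ee_pos: [0.5377, 0.0244, 0.0868]
orientation: [3.141, 0.0, -3.112]
ft_force: [1.3, 1.9, -1.2]
finger_gap: 0.0218
gripper_force: 40.0
```

servo_tool([
  [[0,0,0.025,0,0,0,-0.8],[0,0,0.02,0,0,0,-0.8],[0,0,0,0,0,0,-0.8]],
])

```text
time: 14.42
ee_pos: [0.5385, 0.0262, 0.0782]
orientation: [3.138, 0.003, -3.112]
ft_force: [5.1, 17.6, -3.9]
finger_gap: 0.0218
gripper_force: 40.0
```

The dowels push the cover toward +y, so I shift the command that way.

servo_tool([
  [[-0.004,0.01,0,0,0,0,-0.8],[0,0,0,0,0,0,-0.8]],
])

```text
time: 14.68
ee_pos: [0.5385, 0.0266, 0.0781]
orientation: [3.141, 0.001, -3.111]
ft_force: [1.9, 5.6, -0.9]
finger_gap: 0.022
gripper_force: 40.0
```

servo_tool([
  [[-0.002,0.005,0.01,0,0,0,-0.8],[0,0,0.02,0,0,0,-0.8],[0,0,0,0,0,0,-0.8]],
])

```text
time: 15.05
ee_pos: [0.5383, 0.027, 0.0714]
orientation: [-3.141, -0.001, -3.111]
ft_force: [0.7, 0.5, -1.3]
finger_gap: 0.022
gripper_force: 40.0
```

servo_tool([
  [[0,0,0.015,0,0,0,-0.8],[0,0,0.01,0,0,0,-0.8],[0,0,0,0,0,0,-0.8]],
])

```text
time: 15.42
ee_pos: [0.5386, 0.027, 0.0673]
orientation: [-3.141, 0.0, -3.111]
ft_force: [-3.1, -0.7, 7.8]
finger_gap: 0.0218
gripper_force: 40.0
```

servo_tool([
  [[0,0,0.01,0,0,0,-0.8],[0,0,0,0,0,0,-0.8]],
])

```text
time: 15.68
ee_pos: [0.5386, 0.027, 0.0667]
orientation: [-3.141, 0.0, -3.111]
ft_force: [-10.9, -0.3, 26.0]
finger_gap: 0.0218
gripper_force: 40.0
```

servo_tool([
  [[0,0,0.005,0,0,0,-0.8],[0,0,0,0,0,0,-0.8]],
])

```text
time: 15.92
ee_pos: [0.5386, 0.027, 0.0667]
orientation: [-3.141, 0.0, -3.111]
ft_force: [-16.3, 0.0, 40.1]
finger_gap: 0.0219
gripper_force: 40.0
```

servo_tool([
  [[0.002,0,-0.005,0,0,0,-0.8],[0,0,0,0,0,0,-0.8],[0,0,0,0,0,0,-0.8]],
])

```text
time: 16.3
ee_pos: [0.5386, 0.027, 0.0667]
orientation: [-3.141, 0.001, -3.111]
ft_force: [-7.6, -0.7, 26.0]
finger_gap: 0.0216
gripper_force: 40.0
```

```bash
python3 - <<'E'
from h import *
q,_=optics.read_camera("side")
cv2.imwrite("pics/h4.png",cv2.resize(q[140:260,180:340],None,fx=4.8,fy=4.8,interpolation=cv2.INTER_CUBIC))
E
```

```text
(no output)
```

View pics/h4.png

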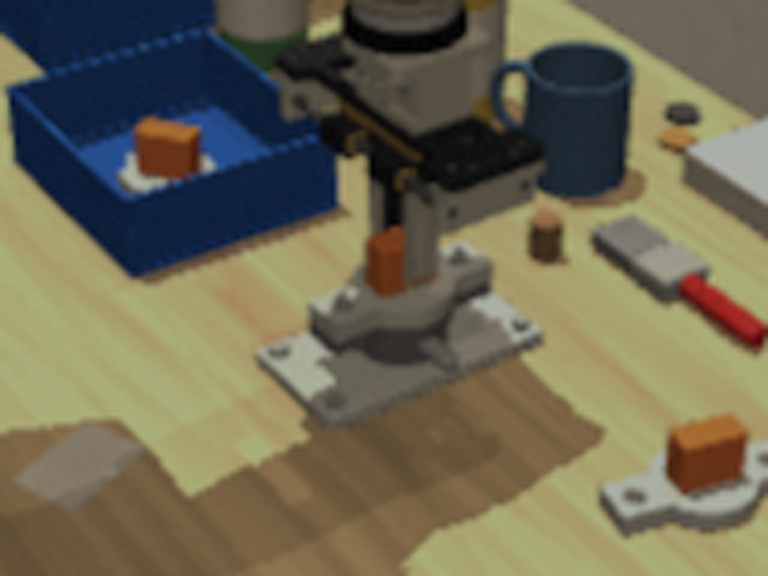

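The cover sits flush on the base with the dowels through both ears, at crop (343,300) and (462,255). The broken cover is in the tub at crop (167,155).

```bash
python3 -c "
from rig import job; print(job.close_job())"
```

```text
the job is handed in; nothing more can be done
None
```

The broken cover is in the reject tub; a sound cover (cover_b) is closed flush on the base and still held pressed at about 26 N, and the job was handed in at about 16 s (no verdict returned).

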